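# Unload the gold panel from the drying box and shut its door

## Task

Slide the gold panel up out of its slanted slot in the blue drying box, leaving the red and the white panel seated in theirs, and stand it in the middle of the wooden easel: square to it, lower edge on the base behind the lip, leaning on the back rest. Once it stands there by itself, swing the box's top door over and press it shut until it snaps home on its catch. Leave everything else on the bench where it is, standing as it stands.

Things in the scene. Friction and masses are not known exactly. Their poses are not given: they have to be found in the camera images.
- dryer: Blue drying box, fixed, open at the top: outside 262 (x) by 142 (y) by 110 high, walls 6, inner floor 6 above the bench. Origin: centre of its underside; z up. Three slots one behind the other, at x = -50, 0, +50 (middle of a seated panel, 55 above the bench). A seated panel's top edge is about 7 below the rim.
- slot_middle (a point): Middle of a panel seated in the middle slot. The slots lean 30 deg from vertical, tops towards the box's -x (robot's side): panels slide out along (-0.5, 0, 0.866) of the box's frame. Each is 8.4 wide for 5 mm panels, formed by wooden ribs at the panel's side edges (35 to 49 from the box's middle line) that guide its lower 68 mm; 3 mm play each way along y.
- catch_point (a point): Spring ball catch, outside on the box's -y wall, 82 above the bench; its housing sticks out 15 from the wall.
- door (a joint): Top door, rad: blue plate 262 x 172 x 8, 0.3 kg, hinged along the box's +y upper edge. 0 = shut (outer face 118 above the bench), 1.57 = upright, more = leaning out to +y; starts 1.57 to 1.85, limit 1.95. A stiff hinge (0.4 N m) holds it where it is left. In its last 0.07 rad the catch resists: press with about 4 to 6 N at the free edge and it snaps home (under 0.02).
- door_hinge (a point): Point on the door's hinge axis, middle of its length, at the rim's height (110 above the bench); the axis runs along the box's x. Shut, the door's plate is 0 to 8 mm above this point.
- door_edge (a point): Middle of the door's free edge, on its outer face (the upper one when shut), 172 from the hinge axis along the plate.
- gold_panel: Gold plate 5 thick (its x), 90 wide (its y), 110 long (its z, up along the slot), 0.05 to 0.1 kg, with a red disc. Origin: its centre. In any of the three slots at the start; z leans 30 deg from vertical.
- gold_panel_top (a point): Middle of the gold panel's upper edge (55 mm from its centre along its z).
- red_panel: Red plate, same size and frame, in another slot; must stay seated.
- white_panel: White plate, same size and frame, in another slot; must stay seated.
- easel: Wooden easel, fixed. Origin under the foot of its back rest, z up. Base 12 thick, x -80 to +50, y +-60. The rest's front face rises from (0, 0, 12), leans 30 deg to -x and ends 67 above the bench (a panel's upper half stands clear); two slats at y +-34. A lip 14 high starts at x = +22. A panel in place: lower edge between, centre near (-25, 0, 61), z leaning 30 deg to -x.
- easel_foot (a point): Foot line of the back rest, middle, on the top of the base (easel's (0, 0, 12)).
- bauble_stand: Loose wooden block 100 (x) x 50 x 30 with three upright sticks with orange baubles at x = -33, 0, 33; 197 high in all; between box and easel. Origin: centre of its underside.
- glitter_jar: Loose amber jar, diameter 60, 85 high, origin under its centre.
- glue_bottle: Loose white bottle, diameter 48, 130 high, origin under its centre.
- paint_tin: Loose red tin, diameter 72, 75 high, origin under its centre.
- brush: Loose brush lying along its x axis, 160 long, origin under its middle.
- bowl: Loose steel bowl, rim diameter 110, 45 high, origin under its centre.
Mind the look-alikes: they are no part of the job. Leave any pink or turquoise look-alike of the easel alone.

How it is judged:
On the way, in this order (a step that is already met when the one before it is completed fails the run):
1. the gold panel has been slid up clear of the drying box, held by the fingers (z of gold_panel in the frame of dryer above 0.14 m and contact force between gold_panel and the fingers above 1 N), for 0.1 s.
2. the gold panel stands on the easel by itself, the door not yet shut (x of gold_panel in the frame of easel between -0.04 and -0.005 m and y of gold_panel in the frame of easel between -0.02 and 0.02 m and z of gold_panel in the frame of easel between 0.046 and 0.07 m and angle between gold_panel's own z axis and vertical between 0.4 and 0.85 rad and angle between the y axis of gold_panel and the y axis of easel, either way round below 0.2 rad and contact force between gold_panel and easel above 0.2 N and contact force between gold_panel and the fingers below 0.05 N and linear speed of gold_panel below 0.02 m/s and value of joint door above 0.3 rad), for 0.3 s.
3. the door is shut and seated on its catch (value of joint door below 0.02 rad), for 0.2 s.
At the end, for the whole second after the job is handed in: Gold panel at rest on the easel, free of the fingers: within 20 mm of its middle line, centre 5 to 40 mm behind the foot line and 46 to 70 mm high, leaning 23 to 48 deg, square to 0.2 rad; door shut to under 0.02 rad; red and white panels within 12 mm of their starts (x of gold_panel in the frame of easel between -0.04 and -0.005 m and y of gold_panel in the frame of easel between -0.02 and 0.02 m and z of gold_panel in the frame of easel between 0.046 and 0.07 m and angle between gold_panel's own z axis and vertical between 0.4 and 0.85 rad and angle between the y axis of gold_panel and the y axis of easel, either way round below 0.2 rad and contact force between gold_panel and easel above 0.2 N and contact force between gold_panel and the fingers below 0.05 N and linear speed of gold_panel below 0.02 m/s and distance of each of red_panel, white_panel from where it was at the start of the episode below 0.012 m and value of joint door below 0.02 rad); the robot touches nothing.
It fails at once if the red or white panel pulled more than 20 mm out of place (distance of any of red_panel, white_panel from where it was at the start of the episode above 0.02 m).
It fails at once if a bystander moved by more than 30 mm (distance of any of bauble_stand, glitter_jar, glue_bottle, paint_tin, brush, bowl from where it was at the start of the episode above 0.03 m).
It fails at once if a standing bystander tipped over (more than 0.4 rad) (angle between any of bauble_stand, glitter_jar, glue_bottle, paint_tin, bowl's own z axis and vertical above 0.4 rad).
It also fails if it takes over 66 s, if anything falls off the work surface, if the arm or the gripper's body presses on something with over 40 N, if the wrist force passes 120 N, or if a joint passes its speed limit or range.

## Robot

A 7-joint arm with a two-finger parallel gripper is mounted at the origin on the work surface. World frame = base frame: x ahead of the robot, y to its left, z up, the work surface at z = 0. Lengths are in m, angles in rad, forces in N, time in s.
With the tool pointing down it reaches from about 0.4 to 0.85 m from the base axis. Payload 10.4 kg.
Tool frame: the origin (TCP) lies at the very end of the fingers, on their centre line; the grasp point (between the pads) lies 19 mm behind it; z points along the fingers, y is the line along which they close (so a half turn about z gives the same grasp; the last joint's range is limited). The gripper opens to 87 mm and grips with 3 to 60 N. Pads are 19 mm wide; open, the fingers measure 117 mm over their backs; the gripper's body (75 mm by 190 mm) begins 51 mm behind the grasp point.
Start: joints at [1.281, 0.332, -0.065, 1.46, 0.022, 1.35, -0.088], TCP at [0.165, -0.603, 0.223] pointing down, gripper open.
Joint ranges: [-2.6, 2.6], [-0.5, 2.12], [-1.47, 1.34], [0.16, 2.42], [-1.27, 4.41], [0.06, 2.06], [-2.6, 2.6]. Speed limits (rad/s): [2.22, 2.22, 2.79, 2.79, 3.14, 3.14, 3.14].

## Interface

Orientations are given as a unit quaternion [x, y, z, w].
In Python, from bench import status, camera, order gives the robot as it stands.
- The arm moves only by the tool jog_arm, never from a script. Its argument "plan" is a list of rows, each a list of 7 numbers: the turn, a rotation vector about the tool's x, y, z in rad, then the shift along the tool's x, y, z in mm, then the opening, from -1 (shut) to 1 (fully open). A call has 1 to 12 rows; each row is the pose to reach, as a shift and turn from the pose commanded when the call began, along the tool's axes at that moment; what a row does not reach only later rows make up. A row lasts 1/10 s, in which the tool goes at most 50 mm and 8.59 degrees, less where a joint would pass 70% of its speed; a pose out of reach is approached as far as the arm can. A call with a gripper value outside its range is refused whole. The fingers move at their own pace and stop on an object; "squeeze" is the grip in N (left out, the last holds). Time passes only in rows, so rows that repeat a pose let the fingers close. It gives the time, the measured TCP pose, the force, the opening and the grip force at its end, in the units of the state.
- status.read_state(): the state, without advancing time (a new reading comes with each control period).
- camera(name): name is "side" or "top" or "wrist"; returns a dict with "image" (384x512x3 uint8, red, green, blue), "z_map" (384x512 float32, m along the optical axis (not along the pixel's ray), 0 where there is no reading), "fx", "fy", "cx", "cy" (pixels), "world_from_camera" (4x4, takes a point from camera to world coordinates); the wrist camera has in their place "mount" (4x4, takes a point from camera to tool coordinates, whose origin is the TCP and whose axes are the flange's). Camera axes: x right, y down, z forward; pixel columns grow to the right and rows downward; lengths in m; the calibration is good to about 2 mm. A picture is of the moment at which its call begins: read the wrist's pose just before it.
- order.close_job(): hands the job in; it is judged then, once.
The state is a dict: "time": time; "joint_positions": joint angles; "joint_vel": joint speeds; "joint_torque": joint torques, N m; "ee_pos": TCP position; "eef_rot": TCP orientation; "ft_force": force on the tool from outside, world axes, zero at the start; "torque": the same for the moment, N m; "width": finger opening in m; "grip_force": force on a finger pad.
Only numpy, scipy, OpenCV 4.12 (cv2) and the standard library are available. Lean on these libraries where they do the work, as an engineer would, in place of code of your own. Each camera call takes 0.05 s, during which the arm holds its last target. There are 200 camera calls.

## Working session

There is one attempt and no reset: what is moved stays moved. The work goes in short steps, Python scripts to look and compute and a tool call to move; the robot and the scene stay as the last step left them, time stands still between calls to the robot, and variables do not carry over. Pictures are saved under pics/ and viewed, at most 10 in all, crops included, and the job is handed in when it is done.

Besides the shell and the picture viewer there is one more tool, called after ">>>" by a JSON object that holds its "op" and its "data". jog_arm: Moves the arm, as the interface text tells. Its arguments: {"type":"object","properties":{"plan":{"type":"array"},"squeeze":{"type":"number"}},"required":["plan"]}

```bash
mkdir -p pics; ls
cat > h.py <<'E'
import numpy as np,cv2
from bench import status,camera,order
from scipy.spatial.transform import Rotation as R
def snap(n,tag):
    s=status.read_state(); c=camera(n)
    cv2.imwrite(f'pics/{tag}.png',c['image'][:,:,::-1]); 
    T=c.get('world_from_camera')
    if T is None:
        W=np.eye(4);W[:3,:3]=R.from_quat(s['eef_rot']).as_matrix();W[:3,3]=s['ee_pos'];T=W@c['mount']
    np.savez(f'pics/{tag}.npz',im=c['image'],z=c['z_map'],T=T,K=[c['fx'],c['fy'],c['cx'],c['cy']])
    return c
def cloud(tag):
    d=np.load(f'pics/{tag}.npz');fx,fy,cx,cy=d['K'];z=d['z']
    v,u=np.mgrid[:z.shape[0],:z.shape[1]]
    P=np.stack([(u-cx)/fx*z,(v-cy)/fy*z,z],-1)@d['T'][:3,:3].T+d['T'][:3,3]
    P[z==0]=np.nan
    return d['im'],P
E
python3 - <<'E'
from h import *
a=snap('side','side0')['image'];b=snap('top','top0')['image']
print(status.read_state())
for t in('side0','top0'):
    d=np.load(f'pics/{t}.npz');print(d['T'].round(3),d['K'],(d['z']==0).mean())
E
```

```text
pics
{'time': 0.1, 'joint_positions': array([ 1.28140464,  0.33280682, -0.06467024,  1.46087862,  0.02160172,
        1.34990157, -0.0884762 ]), 'joint_vel': array([ 0.0004556 , -0.00150929,  0.00061731, -0.00222764, -0.00161187,
       -0.0010124 , -0.00021138]), 'joint_torque': array([ 2.98220759e-03, -6.24547791e+01,  2.52354413e-02, -3.90717709e+01,
       -6.13298547e-02,  3.65699257e-02,  8.68835355e-05]), 'ee_pos': array([ 0.1646576 , -0.60255002,  0.22182442]), 'eef_rot': array([ 9.91114706e-01,  1.33008336e-01, -1.21486601e-04, -6.38102679e-04]), 'ft_force': array([-0.2297015 ,  0.13624265,  0.52124753]), 'torque': array([-0.01854822, -0.0077678 , -0.01718822]), 'grip_force': 0.0, 'width': 0.08698985014782995}
[[-0.911  0.297 -0.286  0.89 ]
 [ 0.412  0.642 -0.647  0.76 ]
 [-0.008 -0.707 -0.707  1.028]
 [ 0.     0.     0.     1.   ]] [454.01497547 454.01497547 254.65825883 197.79728127] 0.004221598307291667
[[ 0.009 -0.983  0.184  0.305]
 [-1.    -0.008  0.006 -0.099]
 [-0.005 -0.184 -0.983  1.174]
 [ 0.     0.     0.     1.   ]] [366.49973858 366.49973858 251.26077036 190.2260893 ] 0.00408935546875
```

View pics/side0.png

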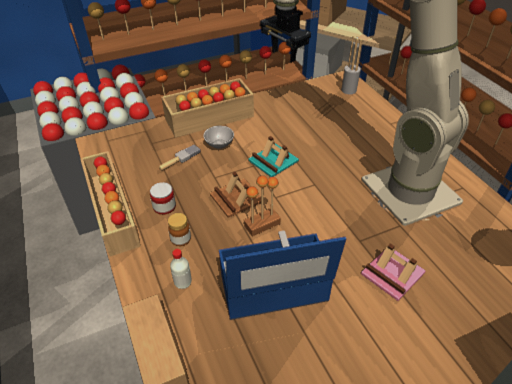

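View pics/top0.png

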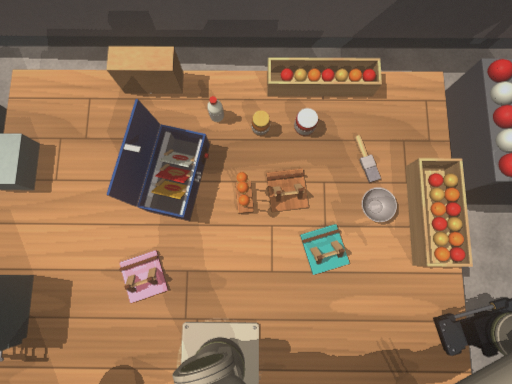

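The top view shows the box at about (177,172) with white, red and gold panels (gold nearest the robot, about (172,188)). The baubles are at (243,190), the wooden easel at (288,190), and the pink and turquoise look-alikes at (143,277) and (325,250).

Run:
```python
from h import *
im,P=cloud('top0')
a=im[95:225,100:220];b=im[150:220,220:340]
A=cv2.resize(a,None,fx=4,fy=4,interpolation=cv2.INTER_CUBIC)
im2,P2=cloud('side0')
B=cv2.resize(im2[160:245,195:295],(320,272),interpolation=cv2.INTER_CUBIC)
C=cv2.resize(b,(320,187),interpolation=cv2.INTER_CUBIC)
o=np.zeros((520,800,3),np.uint8);o[:520,:480]=A;o[:272,480:]=B;o[280:467,480:]=C
cv2.imwrite('pics/crop.png',o[:,:,::-1])
for t in('top0','side0'):
    im,P=cloud(t)
    h=cv2.cvtColor(im,cv2.COLOR_RGB2HSV)
    blue=cv2.inRange(h,(105,120,30),(130,255,255))>0
    z=P[...,2];x=P[...,0]
    m=blue&(z>.1)&(z<.117)&(x>.1)&(x<.75)&(abs(P[...,1])<.6)
    if t=='top0':
        q=P[m][:,:2].astype(np.float32);print(len(q),cv2.minAreaRect(q*1000),q.min(0),q.max(0))
    m=blue&(z>.13)&(x>.1)&(x<.75)&(abs(P[...,1])<.6)
    q=P[m];c=q.mean(0);w,v=np.linalg.eigh(np.cov((q-c).T));print(t,'door',len(q),c,v[:,0],w**.5,q[:,2].max())
```

```text
79 ((557.2886962890625, 117.70269012451172), (103.23490142822266, 269.36407470703125), 69.88290405273438) [0.42904055 0.05256261] [0.6866303  0.21249358]
top0 door 106 [0.5896871  0.23489559 0.28115896] [0.17209382 0.78604365 0.59373319] [0.00086906 0.00188148 0.06328495] 0.28452623213370865
side0 door 2494 [0.59236583 0.23316498 0.23637586] [ 0.02031528 -0.01776451  0.99963579] [0.0431058  0.04471203 0.08523807] 0.33325054502590334
```

View pics/crop.png

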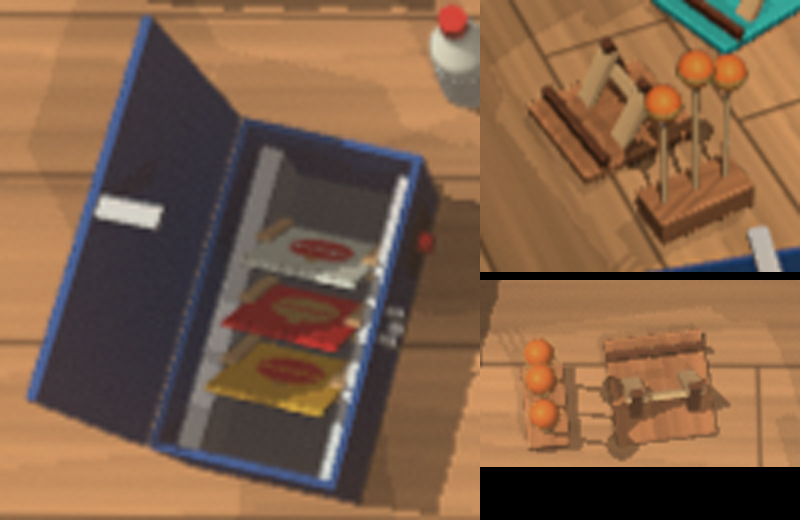

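The crop shows gold in the slot nearest the robot (x=-50). The easel's lip faces away from the robot, so its +x is about world +x, and the bauble stand is just left of the easel.

```bash
cat >> h.py <<'E'
def ray(tag,u,v,z):
    d=np.load(f'pics/{tag}.npz');fx,fy,cx,cy=d['K'];T=d['T']
    r=T[:3,:3]@np.array([(u-cx)/fx,(v-cy)/fy,1]);return T[:3,3]+r*(z-T[2,3])/r[2]
E
python3 - <<'E'
from h import *
cs=[(155,445),(333,487),(422,158),(243,120)]
p=[ray('top0',100+u/4-.4,95+v/4-.4,.11)[:2] for u,v in cs]
for i in range(4):
    e=p[(i+1)%4]-p[i];print(p[i].round(4),np.linalg.norm(e).round(4),np.degrees(np.arctan2(e[1],e[0])).round(1))
print('box c',np.mean(p,0))
im,P=cloud('top0');z=P[...,2];h=cv2.cvtColor(im,cv2.COLOR_RGB2HSV)
print('table z',np.nanmedian(z[200:240,100:300]))
def rect(m,name):
    n,l,st,_=cv2.connectedComponentsWithStats(m.astype(np.uint8))
    k=1+st[1:,4].argmax();q=P[l==k]
    r=cv2.minAreaRect((q[:,:2]*1000).astype(np.float32));print(name,st[k],r,np.nanmean(q,0).round(3));print(cv2.boxPoints(r).round(0).tolist())
sub=np.zeros(z.shape,bool);sub[150:225,258:318]=1
rect(sub&(z>.005)&(z<.04),'easel')
rect(sub&(z>.0195)&(z<.035),'lip?')
rect(sub&(z>.045)&(z<.09),'rest')
sub[:]=0;sub[150:225,222:262]=1
rect(sub&(z>.015),'stand');rect(sub&(z>.14),'baubles')
g=cv2.inRange(h,(20,120,80),(32,255,255))>0
sub[:]=0;sub[160:215,140:195]=1;rect(sub&g,'gold')
# high things near
im,P=cloud('side0');z=P[...,2];h=cv2.cvtColor(im,cv2.COLOR_RGB2HSV)
m=(cv2.inRange(h,(105,120,30),(130,255,255))>0)&(z>.13)&(P[...,0]>.4)&(P[...,0]<.72)&(abs(P[...,1]-.22)<.07)
n,l,st,_=cv2.connectedComponentsWithStats(m.astype(np.uint8));k=1+st[1:,4].argmax()
q=P[l==k];c=q.mean(0)
for _ in range(3):
    w,v=np.linalg.eigh(np.cov((q-c).T));n=v[:,0]
    d=(q-c)@n; q=q[abs(d)<.006];c=q.mean(0)
print('door',len(q),c,n,w**.5,q[:,2].max())
E
```

```text
[0.4549 0.2387] 0.1354 -102.7
[0.4251 0.1067] 0.2582 -12.7
[0.6769 0.0497] 0.1412 77.9
[0.7064 0.1878] 0.2566 168.5
box c [0.56583316 0.14573215]
table z 0.0010735683401836837
easel [ 266  168   43   45 1302] ((525.546875, -207.25474548339844), (135.76040649414062, 124.45321655273438), 8.793242454528809) [ 0.525 -0.206  0.015]
[[449.0, -156.0], [468.0, -279.0], [602.0, -258.0], [583.0, -135.0]]
lip? [267 173  38   8 132] ((568.7616577148438, -200.92149353027344), (14.01596450805664, 119.56405639648438), 7.836698055267334) [ 0.567 -0.201  0.026]
[[554.0, -143.0], [570.0, -261.0], [584.0, -259.0], [568.0, -141.0]]
rest [274 187  31  13 150] ((508.0252685546875, -209.11831665039062), (30.297117233276367, 89.61585235595703), 7.232722759246826) [ 0.507 -0.21   0.061]
[[487.0, -167.0], [499.0, -255.0], [529.0, -252.0], [517.0, -163.0]]
stand [235 172  19  42 588] ((498.8686218261719, -69.34931182861328), (100.58711242675781, 49.88259506225586), 5.968141078948975) [ 0.492 -0.071  0.112]
[[446.0, -50.0], [451.0, -99.0], [551.0, -89.0], [546.0, -39.0]]
baubles [237 172  12  22 215] ((515.6240234375, -67.75422668457031), (66.37854766845703, 30.721843719482422), 2.9554250240325928) [ 0.512 -0.068  0.18 ]
[[482.0, -54.0], [483.0, -85.0], [550.0, -81.0], [548.0, -51.0]]
gold [169 194  12   5  25] ((485.6614074707031, 135.49066162109375), (34.59861755371094, 8.162886619567871), 77.63109588623047) [0.485 0.135 0.102]
[[478.0, 119.0], [486.0, 118.0], [493.0, 152.0], [485.0, 153.0]]
door 2421 [0.5935904  0.23556504 0.23766331] [ 0.21451742  0.97286573 -0.08668644] [0.00140694 0.04122904 0.08445922] 0.283114839104898
```

```bash
cat >> h.py <<'E'
def frame(yaw,tilt):  # closing dir at yaw, fingers tilted outwards by tilt (rad/deg: degrees)
    y,t=np.radians(yaw),np.radians(tilt);b=np.array([np.cos(y),np.sin(y),0]);z=np.array([0,0,1])
    a=np.sin(t)*b-np.cos(t)*z;c=np.cos(t)*b+np.sin(t)*z
    return np.stack([np.cross(c,a),c,a],1)
def plan(*poses):
    """poses: (xyz m, R) -> rows relative to the present pose"""
    s=status.read_state();p=s['ee_pos'];M=R.from_quat(s['eef_rot']).as_matrix();q,N=p,M
    print('t',round(s['time'],2),'q',s['joint_positions'].round(2),'F',s['ft_force'].round(1))
    for t,F in poses:
        t=np.array(t);rv=R.from_matrix(M.T@F).as_rotvec();sh=M.T@(t-p)*1000
        n=max(np.linalg.norm(t-q)/.05,np.degrees(R.from_matrix(N.T@F).magnitude())/8.59)
        print(rv.round(3).tolist()+sh.round(1).tolist(),'rows>=%.1f'%n);q,N=t,F
BX=np.array([.566,.146,0]);BY=-12.5;EX=np.array([.540,-.205,0]);EY=7.8
def loc(o,yaw,v): return o+R.from_euler('z',yaw,degrees=True).apply(np.array(v))
E
python3 - <<'E'
from h import *
F=frame(BY,30)
print(ray('top0',100+265/4-.4,95+401/4-.4,.1026),loc(BX,BY,[-.0775,0,.1026]))
t=loc(BX,BY,[-.0635,0,.0784])
plan(([.42,-.27,.36],frame(-33,0)),(t-F[:,2]*.2+np.array([0,0,.05]),F),(t-F[:,2]*.13,F))
E
```

```text
[0.48961802 0.1614228  0.1026    ] [0.49033706 0.16277407 0.1026    ]
t 0.1 q [ 1.28  0.33 -0.06  1.46  0.02  1.35 -0.09] F [-0.2  0.1  0.5]
[-0.001, -0.0, -0.728, 334.0, -253.6, -137.9] rows>=8.8
[-0.472, 0.283, -1.06, 439.8, -692.6, -78.9] rows>=9.1
[-0.472, 0.283, -1.06, 470.8, -676.1, 31.7] rows>=2.3
```

>>> {"op": "jog_arm", "data": {"plan": [[0,0,-0.73,334,-254,-138,0],[0,0,-0.73,334,-254,-138,0],[0,0,-0.73,334,-254,-138,0],[0,0,-0.73,334,-254,-138,0],[0,0,-0.73,334,-254,-138,0],[0,0,-0.73,334,-254,-138,0],[0,0,-0.73,334,-254,-138,0],[0,0,-0.73,334,-254,-138,0],[0,0,-0.73,334,-254,-138,0],[0,0,-0.73,334,-254,-138,0],[0,0,-0.73,334,-254,-138,0],[0,0,-0.73,334,-254,-138,0]]}}

```text
time: 1.3
ee_pos: [0.4191, -0.2708, 0.3599]
eef_rot: [0.879, 0.477, -0.0, -0.0]
ft_force: [0.8, 0.0, -0.7]
width: 0.0433
grip_force: 0.0
```

Run:
```python
from h import *
F=frame(BY,30)
t=loc(BX,BY,[-.0635,0,.0784])
plan((t-F[:,2]*.2+np.array([0,0,.05]),F),(t-F[:,2]*.13,F))
```

```text
t 1.3 q [ 0.92  0.04 -0.45  1.52  0.02  1.58 -0.11] F [ 0.8  0.  -0.7]
[-0.519, 0.094, -0.349, 372.4, -256.8, 58.4] rows>=9.1
[-0.519, 0.094, -0.349, 384.7, -223.9, 169.0] rows>=2.3
```

>>> {"op": "jog_arm", "data": {"plan": [[-0.52,0.09,-0.35,372,-257,58,0],[-0.52,0.09,-0.35,372,-257,58,0],[-0.52,0.09,-0.35,372,-257,58,0],[-0.52,0.09,-0.35,372,-257,58,0],[-0.52,0.09,-0.35,372,-257,58,0],[-0.52,0.09,-0.35,372,-257,58,0],[-0.52,0.09,-0.35,372,-257,58,0],[-0.52,0.09,-0.35,372,-257,58,0],[-0.52,0.09,-0.35,372,-257,58,0],[-0.52,0.09,-0.35,372,-257,58,0],[-0.52,0.09,-0.35,385,-224,169,0],[-0.52,0.09,-0.35,385,-224,169,0]]}}

```text
time: 2.5
ee_pos: [0.4382, 0.1089, 0.2493]
eef_rot: [0.752, 0.606, 0.162, 0.203]
ft_force: [0.9, -0.5, -0.2]
width: 0.0436
grip_force: 0.0
```

Run:
```python
from h import *
F=frame(BY,30)
t=loc(BX,BY,[-.0635,0,.0784])
plan((t-F[:,2]*.13,F),(t-F[:,2]*.04,F),(t,F))
snap('wrist','w1')
im,P=cloud('w1');h=cv2.cvtColor(im,cv2.COLOR_RGB2HSV)
g=(cv2.inRange(h,(20,120,80),(32,255,255))>0)
n,l,st,_=cv2.connectedComponentsWithStats(g.astype(np.uint8));k=1+st[1:,4].argmax();q=P[l==k]
q=(q-BX)@R.from_euler('z',BY,degrees=True).as_matrix();q=q[~np.isnan(q[:,0])]
print(st[k],np.percentile(q,[1,5,50,95,99],axis=0).round(4))
```

```text
t 2.5 q [-0.16 -0.4  -0.38  2.2   0.26  0.94 -0.87] F [ 0.9 -0.5 -0.2]
[0.003, 0.0, 0.004, 64.1, -39.2, 44.5] rows>=1.7
[0.003, 0.0, 0.004, 64.1, -39.5, 134.5] rows>=1.8
[0.003, 0.0, 0.004, 64.1, -39.6, 174.5] rows>=0.8
[    0     0   156   207 10513] [[-0.2606 -0.1069 -0.0018]
 [-0.2549 -0.0958 -0.0012]
 [-0.2111  0.0342  0.0003]
 [-0.1588  0.1171  0.0018]
 [-0.1473  0.124   0.0024]]
```

View pics/w1.png

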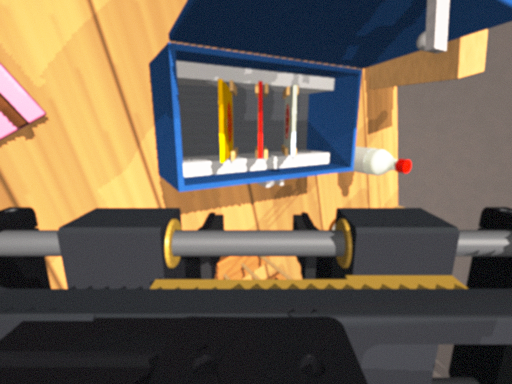

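The wrist view shows the tool looking straight along the panels: gold at columns 219–232, rows 82–162, with red at 260 and white at 293.

Run:
```python
from h import *
im,P=cloud('w1');h=cv2.cvtColor(im,cv2.COLOR_RGB2HSV)
g=(cv2.inRange(h,(20,120,80),(34,255,255))>0);g2=np.zeros_like(g);g2[75:170,210:245]=1
q=P[g&g2];q=q[~np.isnan(q[:,0])]
q=(q-BX)@R.from_euler('z',BY,degrees=True).as_matrix()
pz=np.array([-.5,0,.866]);pn=np.array([.866,0,.5]);c=np.array([-.05,0,.055])
d=(q-c);print(len(q),'z',np.percentile(d@pz,[2,50,98]).round(4),'n',np.percentile(d@pn,[5,50,95]).round(4),'y',np.percentile(d[:,1],[2,50,98]).round(4))
```

```text
818 z [-0.0454  0.049   0.0568] n [-0.0037  0.0006  0.001 ] y [-0.0421  0.0022  0.0432]
```

>>> {"op": "jog_arm", "data": {"plan": [[0,0,0,64,-39,45,0],[0,0,0,64,-39,45,0],[0,0,0,64,-39,45,0]]}}

```text
time: 2.85
ee_pos: [0.44, 0.1725, 0.1872]
eef_rot: [0.752, 0.607, 0.159, 0.202]
ft_force: [-0.1, -1.7, -0.3]
width: 0.0435
grip_force: 0.0
```

Run:
```python
from h import *
F=frame(BY,30)
t=loc(BX,BY,[-.0635,0,.0784])
plan((t-F[:,2]*.13,F),(t,F))
```

```text
t 2.85 q [-0.15 -0.24 -0.57  2.21  0.38  0.86 -1.15] F [-0.1 -1.7 -0.3]
[-0.003, 0.004, 0.006, 1.4, 2.1, -3.2] rows>=0.1
[-0.003, 0.004, 0.006, 2.0, 2.5, 126.8] rows>=2.6
```

>>> {"op": "jog_arm", "data": {"plan": [[0,0,0,2,2,30,0],[0,0,0,2,2,60,0],[0,0,0,2,2,90,0],[0,0,0,2,2,110,0],[0,0,0,2,2,127,0],[0,0,0,2,2,127,0],[0,0,0,2,2,127,-0.5],[0,0,0,2,2,127,-1],[0,0,0,2,2,127,-1],[0,0,0,2,2,127,-1]], "squeeze": 20}}

```text
time: 3.85
ee_pos: [0.5057, 0.1592, 0.083]
eef_rot: [0.752, 0.605, 0.162, 0.204]
ft_force: [-0.1, -0.0, -0.2]
width: 0.0194
grip_force: 0.0
```

Run:
```python
from h import *
F=frame(BY,30)
t=loc(BX,BY,[-.0635,0,.0784])
plan((t,F),(t-F[:,2]*.13,F))
s=status.read_state();print(s['ft_force'],s['grip_force'],s['width'])
```

```text
t 3.85 q [-0.08  0.06 -0.58  2.22  0.76  0.65 -1.43] F [-0.1 -0.  -0.2]
[0.003, 0.002, 0.003, 0.2, -3.8, 3.1] rows>=0.1
[0.003, 0.002, 0.003, -0.1, -3.5, -126.9] rows>=2.6
[-0.12830414 -0.01605199 -0.16521784] 0.0 0.019361579418193626
```

>>> {"op": "jog_arm", "data": {"plan": [[0,0,0,0,-3,2,-1],[0,0,0,0,-3,2,-1],[0,0,0,0,-3,2,-1],[0,0,0,0,-3,2,-1],[0,0,0,0,-3,2,-1],[0,0,0,0,-3,2,-1]]}}

```text
time: 4.45
ee_pos: [0.5039, 0.1594, 0.0789]
eef_rot: [0.752, 0.605, 0.161, 0.203]
ft_force: [0.3, 0.1, -0.4]
width: 0.0048
grip_force: 20.0
```

Run:
```python
from h import *
F=frame(BY,30)
t=loc(BX,BY,[-.0635,0,.0784])
plan((t,F),(t-F[:,2]*.13,F))
s=status.read_state();print(s['ft_force'],s['grip_force'],s['width'])
```

```text
t 4.45 q [-0.08  0.07 -0.58  2.23  0.77  0.65 -1.45] F [ 0.3  0.1 -0.4]
[0.001, 0.003, 0.003, 0.4, -0.3, 0.4] rows>=0.0
[0.001, 0.003, 0.003, 0.0, -0.1, -129.6] rows>=2.6
[ 0.34615871  0.13085072 -0.38298037] 19.99974329955876 0.004784901326944921
```

>>> {"op": "jog_arm", "data": {"plan": [[0,0,0,0,0,-15,-1],[0,0,0,0,0,-30,-1],[0,0,0,0,0,-45,-1],[0,0,0,0,0,-60,-1],[0,0,0,0,0,-75,-1],[0,0,0,0,0,-90,-1],[0,0,0,0,0,-105,-1],[0,0,0,0,0,-120,-1],[0,0,0,0,0,-132,-1],[0,0,0,0,0,-132,-1],[0,0,0,0,0,-132,-1]], "squeeze": 30}}

```text
time: 5.55
ee_pos: [0.4395, 0.1739, 0.1929]
eef_rot: [0.752, 0.605, 0.161, 0.204]
ft_force: [0.4, 0.5, -0.7]
width: 0.0048
grip_force: 30.0
```

Run:
```python
from h import *
FE=frame(EY,30)
pz=-FE[:,2]
T=loc(EX,EY,[-.025,0,.062])+pz*.027   # placed TCP
print('place',T)
M=R.from_quat(status.read_state()['eef_rot']).as_matrix()
plan(([.44,.17,.31],M),([.46,-.2,.31],FE),(T+[0,0,.08],FE),(T,FE))
snap('side','s2');snap('top','t2')
a=cv2.imread('pics/s2.png');b=cv2.imread('pics/t2.png')
o=np.hstack([cv2.resize(a[150:330,180:380],(400,360)),cv2.resize(b[80:260,90:290],(400,360))]);cv2.imwrite('pics/c2.png',o)
```

```text
place [ 0.50185621 -0.21022505  0.08538269]
t 5.55 q [-0.13 -0.25 -0.59  2.2   0.37  0.86 -1.14] F [ 0.4  0.5 -0.7]
[0.0, 0.0, 0.0, -4.2, 59.8, -100.6] rows>=2.3
[0.001, 0.18, -0.304, -361.3, 144.9, -49.7] rows>=7.4
[0.001, 0.18, -0.304, -361.7, 109.6, 97.1] rows>=3.0
[0.001, 0.18, -0.304, -361.3, 69.5, 166.3] rows>=1.6
```

View pics/c2.png

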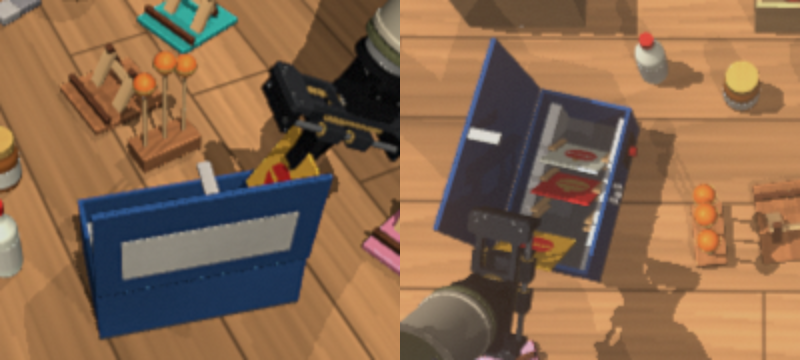

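Gold is held clear of the box, and red and white look seated. I'll carry it high over the baubles.

Run:
```python
from h import *
FE=frame(EY,30)
M=R.from_quat(status.read_state()['eef_rot']).as_matrix()
plan(([.4785,.165,.315],M),([.48,-.2,.315],FE))
```

```text
t 5.65 q [-0.13 -0.25 -0.59  2.2   0.37  0.86 -1.14] F [-0.7  0.2 -1.2]
[0.0, 0.0, 0.0, -0.6, 96.1, -86.1] rows>=2.6
[-0.0, 0.181, -0.304, -356.7, 164.6, -44.6] rows>=7.3
```

>>> {"op": "jog_arm", "data": {"plan": [[0,0,0,0,32,-29,-1],[0,0,0,0,64,-58,-1],[0,0,0,0,96,-86,-1],[0,0,0,0,96,-86,-1],[0,0.05,-0.08,-90,113,-76,-1],[0,0.09,-0.15,-180,130,-65,-1],[0,0.14,-0.23,-270,147,-55,-1],[0,0.18,-0.304,-357,165,-45,-1],[0,0.18,-0.304,-357,165,-45,-1],[0,0.18,-0.304,-357,165,-45,-1],[0,0.18,-0.304,-357,165,-45,-1],[0,0.18,-0.304,-357,165,-45,-1]]}}

```text
time: 6.85
ee_pos: [0.4794, -0.1929, 0.3148]
eef_rot: [0.635, 0.728, 0.195, 0.17]
ft_force: [1.8, 0.7, -0.7]
width: 0.0047
grip_force: 30.0
```

Run:
```python
from h import *
FE=frame(EY,30);pz=-FE[:,2]
T=loc(EX,EY,[-.025,0,.062])+pz*.027
plan((T+[0,0,.08],FE),(T,FE))
```

```text
t 6.85 q [-0.18 -0.36  0.53  2.   -0.07  0.99  0.52] F [ 1.8  0.7 -0.7]
[-0.001, 0.001, -0.0, -20.2, -57.3, 139.4] rows>=3.0
[-0.001, 0.001, -0.0, -20.1, -97.3, 208.7] rows>=1.6
```

>>> {"op": "jog_arm", "data": {"plan": [[0,0,0,-20,-19,46,-1],[0,0,0,-20,-38,93,-1],[0,0,0,-20,-57,139,-1],[0,0,0,-20,-57,139,-1],[0,0,0,-20,-57,139,-1],[0,0,0,-20,-57,139,-1]]}}

```text
time: 7.45
ee_pos: [0.5039, -0.2083, 0.1695]
eef_rot: [0.634, 0.728, 0.196, 0.171]
ft_force: [0.8, 0.1, -0.7]
width: 0.0047
grip_force: 30.0
```

Run:
```python
from h import *
FE=frame(EY,30);pz=-FE[:,2]
T=loc(EX,EY,[-.025,0,.062])+pz*.027
plan((T+[0,0,.02],FE),(T,FE))
p=status.read_state()['ee_pos'];snap('side','s3');snap('top','t3')
Re=R.from_euler('z',EY,degrees=True).as_matrix()
ct=(p-EX)@Re
for t in('s3','t3'):
    im,P=cloud(t);h=cv2.cvtColor(im,cv2.COLOR_RGB2HSV)
    g=(cv2.inRange(h,(20,130,90),(34,255,255))>0)&(np.linalg.norm(P-p,axis=-1)<.12)
    q=(P[g]-EX)@Re-ct
    print(t,len(q),'z',np.percentile(q@[-.5,0,.866],[2,50,98]).round(4),'n',np.percentile(q@[.866,0,.5],[5,50,95]).round(4),'y',np.percentile(q[:,1],[2,50,98]).round(4))
a=cv2.imread('pics/s3.png');b=cv2.imread('pics/t3.png')
o=np.hstack([cv2.resize(a[130:250,160:300],(466,400),interpolation=2),cv2.resize(b[140:240,230:330],(330,400))]);cv2.imwrite('pics/c3.png',o)
```

```text
t 7.45 q [-0.3  -0.16  0.76  2.17 -0.3   0.67  0.81] F [ 0.8  0.1 -0.7]
[0.003, 0.001, 0.001, -1.6, -34.2, 54.3] rows>=1.3
[0.003, 0.001, 0.001, -1.5, -44.3, 71.6] rows>=0.4
s3 221 z [-0.0816 -0.0278  0.0264] n [-0.0009  0.0035  0.0063] y [-0.0383  0.0063  0.0469]
t3 12 z [-0.0582  0.0232  0.0295] n [0.0001 0.0023 0.0029] y [-0.0429  0.0335  0.0432]
```

View pics/c3.png

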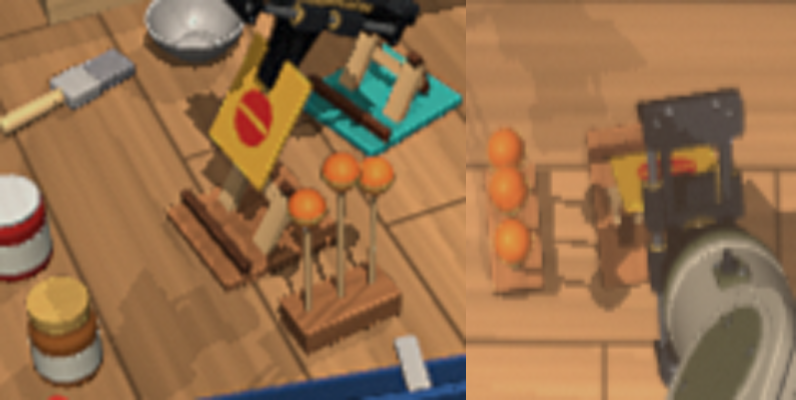

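The panel hangs square in the fingers above the easel (disc at (252,118) in the left crop), with its top edge 28 mm beyond the TCP as planned. Lowering it now.

>>> {"op": "jog_arm", "data": {"plan": [[0,0,0,-2,-12,20,-1],[0,0,0,-2,-23,39,-1],[0,0,0,-2,-32,54,-1],[0,0,0,-2,-37,62,-1],[0,0,0,-2,-42,70,-1],[0,0,0,-2,-42,70,-1],[0,0,0,-2,-42,70,-1]]}}

```text
time: 8.25
ee_pos: [0.5026, -0.2103, 0.0869]
eef_rot: [0.635, 0.728, 0.196, 0.171]
ft_force: [-0.3, 0.2, -1.9]
width: 0.0048
grip_force: 30.0
```

Run:
```python
from h import *
FE=frame(EY,30);pz=-FE[:,2]
T=loc(EX,EY,[-.025,0,.062])+pz*.027
plan((T,FE))
```

```text
t 8.25 q [-0.36  0.03  0.9   2.25 -0.7   0.55  1.21] F [-0.3  0.2 -1.9]
[0.002, 0.0, 0.001, 0.2, -1.4, 1.0] rows>=0.0
```

>>> {"op": "jog_arm", "data": {"plan": [[0,0,0,0,-2,2,-1],[0,0,0,0,-2,3,-1],[0,0,0,0,-2,3,-1]]}}

```text
time: 8.55
ee_pos: [0.5034, -0.2105, 0.084]
eef_rot: [0.634, 0.728, 0.196, 0.172]
ft_force: [1.8, 1.2, 7.3]
width: 0.0043
grip_force: 30.0
```

>>> {"op": "jog_arm", "data": {"plan": [[0,0,0,0,-2,3,-0.6],[0,0,0,0,-2,3,-0.5],[0,0,0,0,-2,3,-0.5],[0,0,0,0,-2,3,-0.5],[0,0,0,0,-2,3,-0.5],[0,0,0,0,-2,3,-0.5],[0,0,0,0,-2,3,-0.5]]}}

```text
time: 9.25
ee_pos: [0.5014, -0.2101, 0.0785]
eef_rot: [0.635, 0.728, 0.195, 0.17]
ft_force: [-0.3, 1.0, 0.2]
width: 0.0214
grip_force: 0.0
```

Run:
```python
from h import *
FE=frame(EY,30);pz=-FE[:,2]
snap('side','s4');p=EX+[0,0,.06];plan()
Re=R.from_euler('z',EY,degrees=True).as_matrix()
im,P=cloud('s4');h=cv2.cvtColor(im,cv2.COLOR_RGB2HSV)
g=(cv2.inRange(h,(20,130,90),(34,255,255))>0)&(np.linalg.norm(P-p,axis=-1)<.11)
q=(P[g]-EX)@Re;c=q.mean(0);w,v=np.linalg.eigh(np.cov((q-c).T))
print(len(q),c,v[:,0],np.degrees(np.arcsin(abs(v[2,0]))),np.percentile(q,[2,50,98],axis=0).round(3))
```

```text
t 9.3 q [-0.35  0.06  0.9   2.26 -0.75  0.55  1.26] F [-0.5  1.2  0.8]
152 [-0.01515308  0.0039223   0.05634305] [ 0.772061   -0.00164181  0.63554631] 39.46051513928805 [[-0.057 -0.042  0.013]
 [-0.016  0.002  0.056]
 [ 0.02   0.047  0.1  ]]
```

>>> {"op": "jog_arm", "data": {"plan": [[0,0,0,0,-3,-3,-0.5],[0,0,0,0,-5,-6,-0.5],[0,0,0,0,-5,-12,-0.5],[0,0,0,0,-5,-22,-0.5],[0,0,0,0,-5,-36,-0.5],[0,0,0,0,-5,-60,-0.5],[0,0,0,0,-5,-90,-0.5],[0,0,0,0,-5,-90,-0.5],[0,0,0,0,-5,-90,-0.5],[0,0,0,0,-5,-90,-0.5]]}}

```text
time: 10.3
ee_pos: [0.4523, -0.2165, 0.1531]
eef_rot: [0.635, 0.728, 0.195, 0.17]
ft_force: [0.7, -0.1, -0.0]
width: 0.0218
grip_force: 0.0
```

Run:
```python
from h import *
snap('side','s5');p=EX+[0,0,.06];plan()
Re=R.from_euler('z',EY,degrees=True).as_matrix()
im,P=cloud('s5');h=cv2.cvtColor(im,cv2.COLOR_RGB2HSV)
g=(cv2.inRange(h,(20,130,90),(34,255,255))>0)&(np.linalg.norm(P-p,axis=-1)<.12)
q=(P[g]-EX)@Re;c=q.mean(0);w,v=np.linalg.eigh(np.cov((q-c).T))
print(len(q),c,v[:,0],np.degrees(np.arcsin(abs(v[2,0]))),np.percentile(q,[2,50,98],axis=0).round(3))
o=cv2.resize(im[130:250,160:300],(560,480),interpolation=2);cv2.imwrite('pics/c5.png',o[:,:,::-1])
```

```text
t 10.35 q [-0.24 -0.26  0.76  2.26 -0.22  0.67  0.82] F [-1.   0.2 -1.1]
136 [-0.01421199  0.00502282  0.05648802] [0.77795288 0.00483326 0.62830404] 38.92510802354347 [[-0.05  -0.041  0.013]
 [-0.012 -0.004  0.056]
 [ 0.02   0.048  0.1  ]]
```

View pics/c5.png

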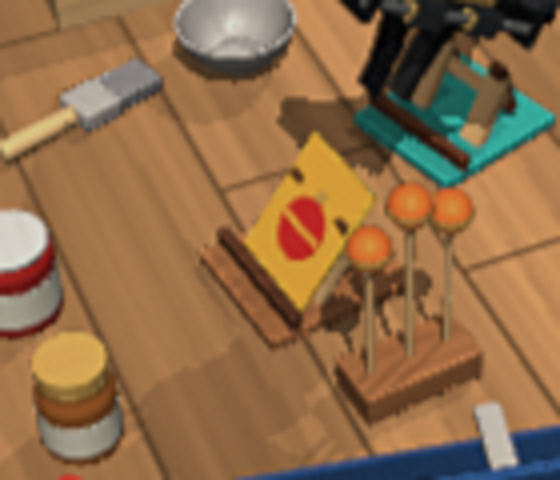

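The panel stands by itself against the lip and rest, leaning about 39°, centre about (-16, +3, 56) mm in the easel frame, which is in range. Next, the door.

Run:
```python
from h import *
F0=frame(BY,0)
plan(([.46,-.19,.40],frame(-10,0)),([.53,.1,.42],F0),(loc(BX,BY,[0,.16,.38]),F0))
```

```text
t 10.35 q [-0.24 -0.26  0.76  2.26 -0.22  0.67  0.82] F [-1.   0.2 -1.1]
[0.518, -0.081, 0.304, 25.2, 133.1, -208.5] rows>=5.0
[0.517, -0.093, 0.347, 302.9, 237.5, -171.4] rows>=6.0
[0.517, -0.093, 0.347, 493.6, 302.0, -88.0] rows>=4.4
```

>>> {"op": "jog_arm", "data": {"plan": [[0.1,-0.02,0.06,5,27,-42,-0.5],[0.21,-0.03,0.12,10,53,-83,-1],[0.31,-0.05,0.18,15,80,-125,-1],[0.41,-0.06,0.24,20,106,-167,-1],[0.518,-0.081,0.304,25,133,-208,-1],[0.518,-0.081,0.304,25,133,-208,-1],[0.518,-0.085,0.32,118,168,-196,-1],[0.518,-0.09,0.33,210,203,-184,-1],[0.517,-0.093,0.347,303,237,-171,-1],[0.517,-0.093,0.347,303,237,-171,-1],[0.517,-0.093,0.347,303,237,-171,-1],[0.517,-0.093,0.347,303,237,-171,-1]]}}

```text
time: 11.55
ee_pos: [0.53, 0.1023, 0.4188]
eef_rot: [0.78, 0.626, -0.0, 0.0]
ft_force: [0.5, -0.3, -0.8]
width: 0.0003
grip_force: 0.0
```

Run:
```python
from h import *
F0=frame(BY,0)
plan((loc(BX,BY,[0,.16,.38]),F0),(loc(BX,BY,[0,.135,.26]),F0))
```

```text
t 11.55 q [-0.43  0.11  0.17  1.32 -0.02  1.71 -0.48] F [ 0.5 -0.3 -0.8]
[-0.0, 0.001, 0.001, 210.5, 25.8, 38.7] rows>=4.3
[-0.0, 0.001, 0.001, 185.5, 25.8, 158.7] rows>=2.5
```

>>> {"op": "jog_arm", "data": {"plan": [[0,0,0,50,6,0,-1],[0,0,0,100,12,0,-1],[0,0,0,150,18,10,-1],[0,0,0,200,26,30,-1],[0,0,0,210,26,39,-1],[0,0,0,204,26,79,-1],[0,0,0,194,26,120,-1],[0,0,0,186,26,158,-1],[0,0,0,186,26,158,-1],[0,0,0,186,26,158,-1]]}}

```text
time: 12.55
ee_pos: [0.5956, 0.2758, 0.2626]
eef_rot: [0.78, 0.626, 0.0, 0.0]
ft_force: [0.0, 1.3, 0.9]
width: 0.0005
grip_force: 0.0
```

Run:
```python
from h import *
F0=frame(BY,0);L=[]
for th in list(np.arange(1.7,.05,-.15))+[.08]:
    d=np.array([0,-np.cos(th),np.sin(th)]);n=np.array([0,np.sin(th),np.cos(th)])
    L.append((loc(BX,BY,np.array([0,.071,.11])+.152*d+.008*n),F0))
plan(*L)
```

```text
t 12.55 q [-0.57  0.38  0.09  1.31 -0.03  1.45 -0.7 ] F [0.  1.3 0.9]
[0.001, 0.001, -0.0, -34.6, -0.8, 2.9] rows>=0.7
[0.001, 0.001, -0.0, -57.3, -0.8, 0.5] rows>=0.5
[0.001, 0.001, -0.0, -80.0, -0.8, 1.5] rows>=0.5
[0.001, 0.001, -0.0, -102.4, -0.8, 5.9] rows>=0.5
[0.001, 0.001, -0.0, -123.9, -0.8, 13.6] rows>=0.5
[0.001, 0.001, -0.0, -144.0, -0.8, 24.4] rows>=0.5
[0.001, 0.001, -0.0, -162.2, -0.8, 38.1] rows>=0.5
[0.001, 0.001, -0.0, -178.2, -0.8, 54.4] rows>=0.5
[0.001, 0.001, -0.0, -191.6, -0.8, 72.8] rows>=0.5
[0.001, 0.001, -0.0, -202.1, -0.8, 93.1] rows>=0.5
[0.001, 0.001, -0.0, -209.4, -0.9, 114.7] rows>=0.5
[0.001, 0.001, -0.0, -212.9, -0.9, 132.6] rows>=0.4
```

>>> {"op": "jog_arm", "data": {"plan": [[0,0,0,-18,0,3,-1],[0,0,0,-35,0,3,-1],[0,0,0,-46,0,2,-1],[0,0,0,-57,0,1,-1],[0,0,0,-69,0,1,-1],[0,0,0,-80,0,2,-1],[0,0,0,-91,0,4,-1],[0,0,0,-102,0,6,-1],[0,0,0,-113,0,10,-1],[0,0,0,-124,0,14,-1],[0,0,0,-134,0,19,-1],[0,0,0,-144,0,24,-1]]}}

```text
time: 13.75
ee_pos: [0.5643, 0.1342, 0.238]
eef_rot: [0.78, 0.626, 0.0, 0.001]
ft_force: [0.4, 2.1, 0.0]
width: 0.0007
grip_force: 0.8
```

Run:
```python
from h import *
F0=frame(BY,0);L=[]
for th in [.8,.65,.5,.35,.2,.12,.08,.05,.02]:
    d=np.array([0,-np.cos(th),np.sin(th)]);n=np.array([0,np.sin(th),np.cos(th)])
    L.append((loc(BX,BY,np.array([0,.071,.11])+.152*d+.008*n),F0))
plan(*L)
snap('side','s6');im,P=cloud('s6')
o=cv2.resize(im[130:330,160:380],(660,600),interpolation=2);cv2.imwrite('pics/c6.png',o[:,:,::-1])
```

```text
t 13.75 q [-0.43  0.22  0.14  1.57 -0.03  1.35 -0.51] F [0.4 2.1 0. ]
[0.002, 0.0, -0.001, -17.2, -0.9, 13.4] rows>=0.4
[0.002, 0.0, -0.001, -33.2, -0.9, 29.6] rows>=0.5
[0.002, 0.0, -0.001, -46.6, -1.0, 48.1] rows>=0.5
[0.002, 0.0, -0.001, -57.1, -1.0, 68.4] rows>=0.5
[0.002, 0.0, -0.001, -64.4, -1.0, 90.0] rows>=0.5
[0.002, 0.0, -0.001, -67.0, -1.0, 101.9] rows>=0.2
[0.002, 0.0, -0.001, -67.9, -1.0, 107.9] rows>=0.1
[0.002, 0.0, -0.001, -68.5, -1.0, 112.4] rows>=0.1
[0.002, 0.0, -0.001, -68.9, -1.1, 117.0] rows>=0.1
```

View pics/c6.png

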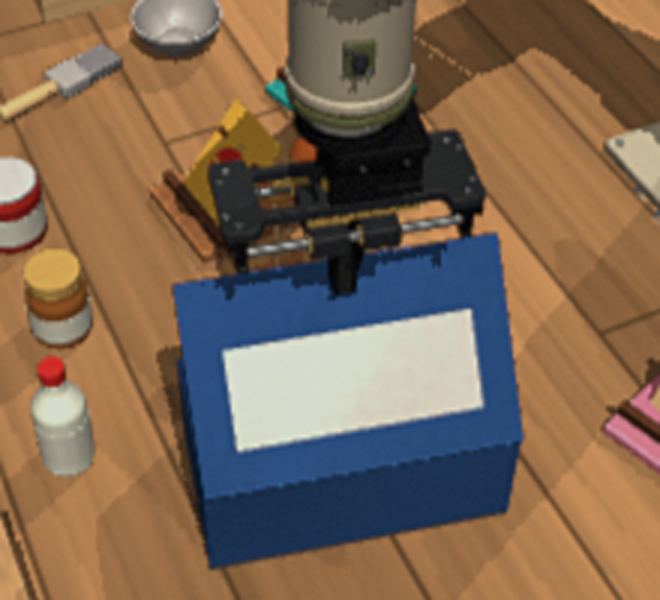

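The door is following the fingertips, which touch near its free edge at (343,285). I'll continue the arc.

>>> {"op": "jog_arm", "data": {"plan": [[0,0,0,-9,0,7,-1],[0,0,0,-17,-1,13,-1],[0,0,0,-25,-1,21,-1],[0,0,0,-33,-1,30,-1],[0,0,0,-40,-1,39,-1],[0,0,0,-47,-1,48,-1],[0,0,0,-52,-1,58,-1],[0,0,0,-57,-1,68,-1],[0,0,0,-61,-1,79,-1],[0,0,0,-64,-1,90,-1],[0,0,0,-67,-1,102,-1],[0,0,0,-67,-1,102,-1]]}}

```text
time: 15.0
ee_pos: [0.5482, 0.0691, 0.1344]
eef_rot: [0.78, 0.626, -0.001, 0.0]
ft_force: [-0.5, -0.5, -0.4]
width: 0.0003
grip_force: 0.0
```

Run:
```python
from h import *
plan((loc(BX,BY,[0,-.081,.118]),frame(BY,0)))
```

```text
t 15.0 q [-0.35  0.24  0.17  1.77 -0.04  1.13 -0.39] F [-0.5 -0.5 -0.4]
[-0.001, 0.002, -0.001, -2.0, 0.8, 16.4] rows>=0.3
```

>>> {"op": "jog_arm", "data": {"plan": [[0,0,0,-2,0,5,-1],[0,0,0,-2,0,9,-1],[0,0,0,-2,0,12,-1],[0,0,0,-2,0,15,-1],[0,0,0,-2,0,17,-1],[0,0,0,-2,0,18,-1],[0,0,0,-2,0,18,-1]]}}

```text
time: 15.7
ee_pos: [0.5488, 0.0681, 0.1184]
eef_rot: [0.78, 0.626, 0.001, 0.001]
ft_force: [-0.3, -0.2, -0.7]
width: 0.0004
grip_force: 0.0
```

>>> {"op": "jog_arm", "data": {"plan": [[0,0,0,0,0,2,-1],[0,0,0,0,0,3,-1],[0,0,0,0,0,4,-1],[0,0,0,0,0,4,-1]]}}

```text
time: 16.1
ee_pos: [0.5491, 0.0681, 0.1179]
eef_rot: [0.78, 0.626, 0.001, 0.001]
ft_force: [-15.6, -2.5, 32.9]
width: 0.0004
grip_force: 16.9
```

>>> {"op": "jog_arm", "data": {"plan": [[0,0,0,0,0,-5,-1],[0,0,0,0,0,-45,-1],[0,0,0,0,0,-90,-1],[0,0,0,0,0,-140,-1],[0,0,0,0,0,-190,-1],[0,0,0,60,-60,-220,-1],[0,0,0,100,-100,-220,-1],[0,0,0,100,-100,-220,-1],[0,0,0,100,-100,-220,-1],[0,0,0,100,-100,-220,-1]]}}

```text
time: 17.1
ee_pos: [0.4721, 0.1883, 0.3344]
eef_rot: [0.779, 0.627, 0.001, 0.001]
ft_force: [0.4, -1.1, 0.4]
width: 0.0001
grip_force: 0.0
```

Run:
```python
from h import *
plan();snap('side','s7')
im,P=cloud('s7');h=cv2.cvtColor(im,cv2.COLOR_RGB2HSV)
B=R.from_euler('z',BY,degrees=True).as_matrix();b=(P-BX)@B
m=(abs(b[...,0])<.12)&(b[...,1]>-.095)&(b[...,1]<.065)&(abs(b[...,2]-.118)<.03)
q=b[m];c=np.polyfit(q[:,1],q[:,2],1);print('door',m.sum(),c,np.median(q[:,2]))
Re=R.from_euler('z',EY,degrees=True).as_matrix();p=EX+[0,0,.06]
g=(cv2.inRange(h,(20,130,90),(34,255,255))>0)&(np.linalg.norm(P-p,axis=-1)<.12)
q=(P[g]-EX)@Re;c=q.mean(0);w,v=np.linalg.eigh(np.cov((q-c).T))
print(len(q),c,np.degrees(np.arcsin(abs(v[2,0]))),np.percentile(q,[2,50,98],axis=0).round(3))
o=cv2.resize(im[110:330,160:380],(600,600),interpolation=2);cv2.imwrite('pics/c7.png',o[:,:,::-1])
```

```text
t 17.1 q [-0.52  0.03  0.05  1.58 -0.    1.53 -0.68] F [ 0.4 -1.1  0.4]
door 4814 [0.00194563 0.11755187] 0.11751362593899312
146 [-0.01449278  0.00598727  0.05491575] 38.717462583107526 [[-0.052 -0.042  0.01 ]
 [-0.013  0.008  0.053]
 [ 0.019  0.048  0.101]]
```

View pics/c7.png

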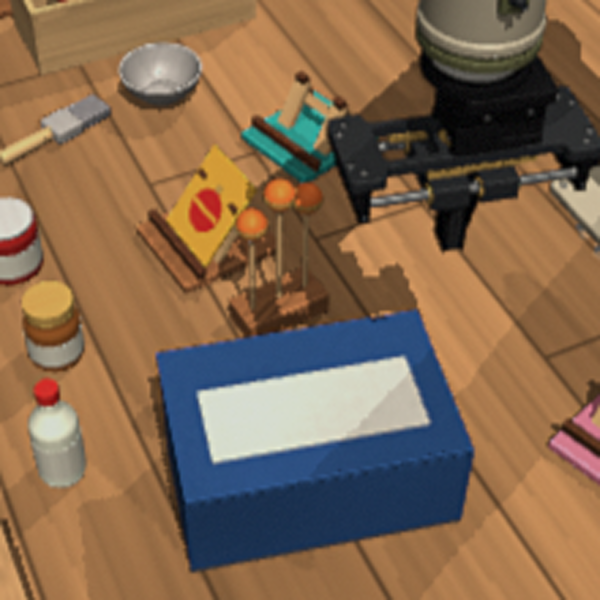

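The door is flat at 0.118 m (slope under 0.002), the gold panel still stands on the easel at (205,210), and the bystanders are where they were. Handing in.

```bash
python3 -c "
from bench import order
print(order.close_job())"
```

```text
the job is handed in; nothing more can be done
None
```

I handed the job in at about 17 s: the gold panel stands by itself on the wooden easel and the box door measured flat and shut; the red and white panels looked seated just after the gold came out, but the shut door now hides them, and no verdict was returned.

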